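Register a tag blank on the laser marking bed

ROBOT

A 7-joint arm with a two-finger parallel gripper is mounted at the origin on the work surface. World frame = base frame: x ahead of the robot, y to its left, z up, the work surface at z = 0. Lengths are in m, angles in rad, forces in N, time in s.
With the tool pointing down it reaches from about 0.4 to 0.9 m from the base axis. Payload 5.6 kg.
Tool frame: the origin (TCP) lies midway between the tips of the shut fingers; the grasp point (between the pads) lies 19 mm behind it; z points along the fingers, y is the direction in which the jaws open and shut (so a half turn about z gives the same grasp; the last joint's range is limited). The gripper opens to 92 mm and grips with 3 to 60 N. Pads are 20 mm wide; open, the fingers measure 128 mm over their backs; the gripper's body (75 mm by 189 mm) begins 69 mm behind the grasp point.
Start: joints at [1.101, 0.468, -0.012, 1.603, 0.006, 1.071, -0.056], TCP at [0.269, -0.592, 0.215] pointing down, gripper open.
Joint ranges: [-2.53, 2.53], [-0.31, 2.02], [-1.57, 1.55], [0.28, 2.44], [-1.29, 4.43], [0.15, 1.84], [-2.92, 2.92]. Speed limits (rad/s): [2.57, 2.57, 3.14, 3.14, 3.14, 3.14, 3.14].

INTERFACE

Orientations are given as a unit quaternion [x, y, z, w].
In Python, from station import env gives the robot as it stands.
- The arm moves only by the tool play_rows, never from a script. Its argument "rows" is a list of rows, each an object with "fingers": the closure, from 0 (fully open) to 1 (shut); "delta_pos": the shift along the tool's x, y, z in m, a list of three; "twist": the turn about the tool's z in degrees. A call has 1 to 10 rows; each row shifts and turns the commanded pose from where the row before left it, along the tool's axes as they then stand; what a row does not reach is not made up. A row lasts 1/12 s, in which the tool goes at most 41.7 mm and 7.16 degrees, less where a joint would pass 70% of its speed; a pose out of reach is approached as far as the arm can. A call is refused whole if a number of a shift passes 0.0417 or a number of a turn 7.16, either way. A call with a gripper value outside its range is refused whole. The fingers move at their own pace and stop on an object; "squeeze" is the grip in N (left out, the last holds). Time passes only in rows, so rows that do not move let the fingers close. It gives the time, the measured TCP pose, the force and the opening at its end, in the units of the state.
- env.observe(): the state, without advancing time (a new reading comes with each control period).
- env.grab_frame(name): name is "scene" or "top" or "wrist"; returns the picture (384x512x3 uint8, red, green, blue); there is no depth.
- env.camera_model(name): a dict with "intrinsics" (3x3 intrinsics, pixels), "eye" and "orientation" of the camera in the world. Camera axes: x right, y up, looking along -z (the intrinsics and any distortion apply to the point x, -y, -z); pixel columns grow to the right and rows downward; lengths in m; the calibration is good to about 2 mm. A picture is of the moment at which its call begins: read the wrist's pose just before it. camera_model takes no time and is no camera call; for the wrist camera it gives the pose at the moment of the call.
- env.hand_in(): hands the job in, once; it reports no verdict.
The state is a dict: "time_s": time; "joints": joint angles; "joint_velocities": joint speeds; "effort": joint torques, N m; "position": TCP position; "orientation": TCP orientation; "ft_force": force on the tool from outside, world axes, zero at the start; "wrist_torque": the same for the moment, N m; "grip_width": opening from 0.0 (shut) to 1.0 (fully open).
Only numpy, scipy, OpenCV 4.12 (cv2) and the standard library are available. Lean on these libraries where they do the work, as an engineer would, in place of code of your own. Each camera call takes 0.05 s, during which the arm holds its last target. There are 200 camera calls.

TASK

Slide the red tag blank up out of its groove in the leaning magazine and lay it flat on the marking bed, clear of both stops, and let go. Then push it home so that its long edge sits against the side stop and its end against the end stop, and leave it there. Leave the blue blank in its groove and the other things on the table where they are.

Things in the scene. Friction and masses are not known exactly. Their poses are not given: they have to be found in the camera images.
- red_blank: red anodised aluminium tag blank, a flat plate 100 x 50 x 8 mm, about 110 g, alike end for end. Origin: centre of its underside; x along the 100 mm length (up the slope while it is in the magazine), y along the 50 mm width, z out of its upper face.
- red_blank_mid (a point): centre of the red blank's volume (4 mm above its origin along its z)
- blue_blank: blue blank, same shape and frame as the red one, in the other lane of the magazine; it stays there
- rack: magazine (fixed): dark base plate 130 x 200 x 10 mm with two grey lanes at y = +50 and -50 mm; either may hold the red blank. Origin: centre of its underside on the table, z up. A blank in a lane rises towards the rack's +x at 35 degrees above level, upper face looking to -x and up, lower end 45 mm and upper end 102 mm above the table, resting on a board and a foot stop.
- lane_a (a point): end of the groove of the lane at rack y = +50 mm, on the board's surface, mid-width. The groove holds the lower 45 mm of the blank: rails 8 mm wide (68 mm over all, 1 mm play each side) with lips over 4 mm of the upper face (1.8 mm play); the blank leaves only by sliding up along its own x, more than 45 mm.
- lane_b (a point): the same in the lane at rack y = -50 mm. In both lanes the upper 55 mm of the blank stands free of the groove: both long edges can be gripped there across the 50 mm width, with only a 24 mm wide tongue under the middle.
- bed: marking bed (fixed): aluminium plate 190 (x) x 180 (y) x 12 mm. Origin: centre of its underside on the table, z up. Two dark steel stops, 15 mm wide, stand 12 mm above its top: the side stop along x (x = -45 to +40 mm, working face at y = -50 mm, looking to +y) and the end stop along y (y = -40 to +20 mm, working face at x = +60 mm, looking to -x).
- stop_corner (a point): on the bed's top, where the lines of the two stop faces cross (bed x = +60, y = -50 mm), axes as the bed's. A blank fully home has its length along x and its centre at x = -50, y = +25, z = +4 mm from here.
- lens_cap: black round lens cap, 60 mm across, 14 mm high, loose on the table; origin centre of underside
- hex_key: steel L-shaped hex key, 100 x 30 mm, 8 mm thick, loose on the table; origin on the table under the middle of its long leg
- sample_box: orange box with white lid, 70 x 50 x 29 mm, loose on the table; origin centre of underside

How it is judged:
By the outcome, as a careful person would: the job done as asked, in the order asked, and still so for the second after the job is handed in, with the robot touching nothing.
It also fails if it takes over 61 s, if anything falls off the work surface, if the arm or the gripper's body presses on something with over 40 N, if the wrist force passes 120 N, or if a joint passes its speed limit or range.

## Working session

There is one attempt and no reset: what is moved stays moved. The work goes in short steps, Python scripts to look and compute and a tool call to move; the robot and the scene stay as the last step left them, time stands still between calls to the robot, and variables do not carry over. Pictures are saved under pics/ and viewed, about 8 in all and at most 12, crops included, and the job is handed in when it is done.

Besides the shell and the picture viewer there is one more tool, called after "Emit:" as name(argument=value, ...), one argument or row to a line, values as JSON. play_rows: Moves the arm, as the interface text tells. Its arguments: {"type":"object","properties":{"rows":{"type":"array"},"squeeze":{"type":"number"}},"required":["rows"]}

```bash
ls; mkdir -p pics; python3 - <<'E'
from station import env
import cv2,json
s=env.observe();print({k:s[k] for k in('time_s','position','orientation','grip_width','ft_force')})
for n in('scene','top'):
    m=env.camera_model(n);print(n,m)
    cv2.imwrite(f'pics/{n}0.png',env.grab_frame(n)[:,:,::-1])
E
```

```text
pics
{'time_s': 0.0, 'position': array([ 0.26874715, -0.59119269,  0.21363759]), 'orientation': array([ 9.77330976e-01,  2.11715338e-01, -2.39786668e-04, -8.49690361e-04]), 'grip_width': 1.000654107842241, 'ft_force': array([-0.99801339, -0.12480714,  0.18832668])}
scene {'intrinsics': array([[407.09215752,   0.        , 255.55836128],
       [  0.        , 407.09215752, 184.83690673],
       [  0.        ,   0.        ,   1.        ]]), 'eye': array([1.18815413, 0.10208302, 0.8661907 ]), 'orientation': array([0.20466285, 0.23974086, 0.7129448 , 0.62637621])}
top {'intrinsics': array([[398.42091786,   0.        , 258.1707552 ],
       [  0.        , 398.42091786, 187.00500323],
       [  0.        ,   0.        ,   1.        ]]), 'eye': array([0.37228582, 0.02761624, 1.15925105]), 'orientation': array([-0.07117712,  0.07674636,  0.73194876, -0.67327173])}
```

View pics/scene0.png

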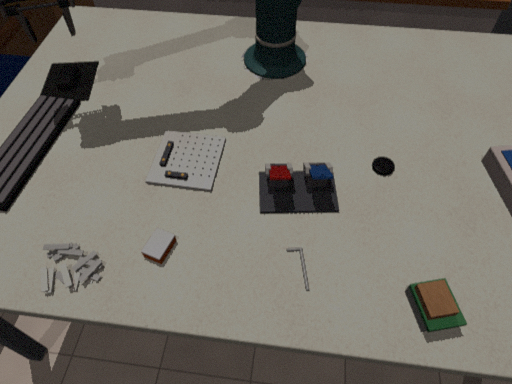

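View pics/top0.png

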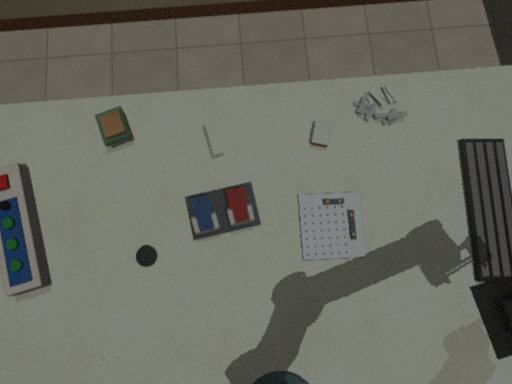

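```bash
python3 - <<'E'
import cv2,numpy as np
a=cv2.imread('pics/scene0.png')[145:225,140:350];b=cv2.imread('pics/top0.png')[170:270,175:375]
f=lambda i:cv2.resize(i,(800,int(800*i.shape[0]/i.shape[1])),interpolation=cv2.INTER_CUBIC)
A,B=f(a),f(b);o=np.vstack([A,B]);o=cv2.resize(o,None,fx=.8,fy=.8);print(A.shape,B.shape,o.shape)
cv2.imwrite('pics/c1.png',cv2.convertScaleAbs(o,alpha=1.4))
E
```

```text
(304, 800, 3) (400, 800, 3) (563, 640, 3)
```

View pics/c1.png

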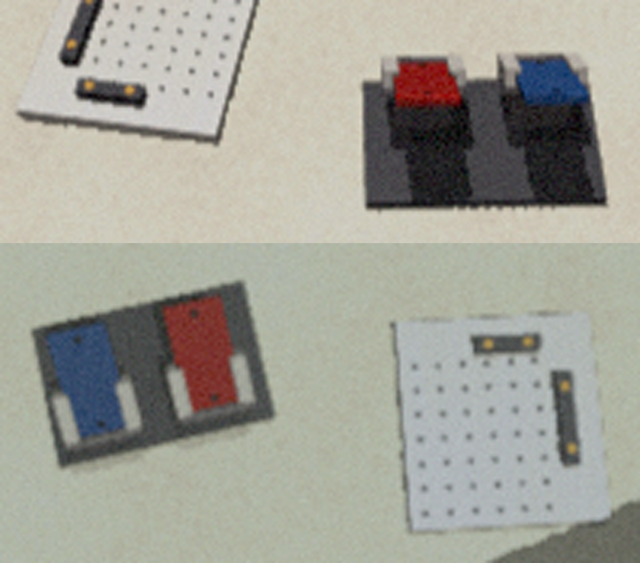

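```bash
cat > h.py <<'E'
import numpy as np,cv2
from scipy.spatial.transform import Rotation as R
def ray(m,px):
    K=m['intrinsics'];d=np.linalg.inv(K)@[px[0],px[1],1];d=d*[1,-1,-1]
    return np.array(m['eye']),R.from_quat(m['orientation']).apply(d)
def onz(m,px,z):
    o,d=ray(m,px);return o+d*(z-o[2])/d[2]
def proj(m,P):
    c=R.from_quat(m['orientation']).inv().apply(np.array(P)-m['eye']);c=c*[1,-1,-1];q=m['intrinsics']@c;return q[:2]/q[2]
def big(mask):
    c,_=cv2.findContours(mask.astype('uint8'),cv2.RETR_EXTERNAL,cv2.CHAIN_APPROX_NONE);return max(c,key=cv2.contourArea)
E
python3 - <<'E'
from h import *
from station import env
m=env.camera_model('top');im=cv2.imread('pics/top0.png')
b,g,r=[c.astype(int) for c in cv2.split(im)]
roi=np.zeros(b.shape,bool);roi[165:275,170:285]=1
roib=np.zeros(b.shape,bool);roib[185:266,292:372]=1
def rect(name,mask,z):
    P=np.array([onz(m,p[0],z)[:2] for p in big(mask)])
    c,s,a=cv2.minAreaRect((P*1000).astype(np.float32));print(name,np.round(c,1),np.round(s,1),round(a,1))
dark=cv2.morphologyEx(((g<110)&roi).astype('uint8'),cv2.MORPH_CLOSE,np.ones((3,3)))
from_dark=(g<115)|(r-g>40)|(b-r>30)
rect('rack',cv2.morphologyEx((from_dark&roi).astype('uint8'),cv2.MORPH_CLOSE,np.ones((5,5))),.01)
rect('red@.08',(r-g>35)&roi,.078)
print(im[215,315],im[190,315],im[210,222],im[201,333],im[226,365])
hsv=cv2.cvtColor(im,cv2.COLOR_BGR2HSV)
rect('stopend',(g<95)&roib&(np.arange(384)[:,None]<208)&(np.arange(512)[None]<346),.024)
rect('stopside',(g<95)&roib&(np.arange(384)[:,None]>206)&(np.arange(384)[:,None]<241)&(np.arange(512)[None]>344)&(np.arange(512)[None]<359),.024)
bm=(b>=r)&(g>115)&roib
bm=cv2.morphologyEx(bm.astype('uint8'),cv2.MORPH_CLOSE,np.ones((9,9)));bm=cv2.morphologyEx(bm,cv2.MORPH_OPEN,np.ones((5,5)))
rect('bed',bm,.012)
E
```

```text
rack [553.4 118.3] [141.2 203.5] 8.4
red@.08 [558.6  67.9] [92.1 49.6] 9.6
[130 128 126] [115 129 127] [52 50 51] [57 59 60] [117 129 125]
stopend [ 553.2 -202.8] [61.2 16.8] 88.6
stopside [ 482.4 -247.4] [18.5 83.6] 88.2
bed [ 487.4 -193.2] [177.3 189. ] 88.3
```

Emit:
play_rows(
  rows=[
    {"fingers": 0,"delta_pos": [0,0,0],"twist": 5},
    {"fingers": 0,"delta_pos": [0,0,0],"twist": 5},
    {"fingers": 0,"delta_pos": [0,0,0],"twist": 5},
    {"fingers": 0,"delta_pos": [0.0228,-0.0335,0],"twist": 0},
    {"fingers": 0,"delta_pos": [0.0228,-0.0335,0],"twist": 0},
    {"fingers": 0,"delta_pos": [0.0228,-0.0335,0],"twist": 0},
    {"fingers": 0,"delta_pos": [0.0228,-0.0335,0],"twist": 0},
    {"fingers": 0,"delta_pos": [0.0228,-0.0335,0],"twist": 0},
    {"fingers": 0,"delta_pos": [0.0228,-0.0335,0],"twist": 0},
    {"fingers": 0,"delta_pos": [0.0228,-0.0335,0],"twist": 0},
  ],
)

```text
time_s: 0.93
position: [0.3882, -0.3322, 0.2144]
orientation: [0.997, 0.082, -0.0, -0.0]
ft_force: [1.2, 0.0, 1.4]
grip_width: 0.996
```

Emit:
play_rows(
  rows=[
    {"fingers": 0,"delta_pos": [0.0228,-0.0335,0],"twist": 0},
    {"fingers": 0,"delta_pos": [0.0228,-0.0335,0],"twist": 0},
    {"fingers": 0,"delta_pos": [0.0228,-0.0335,0],"twist": 0},
    {"fingers": 0,"delta_pos": [0.0228,-0.0335,0],"twist": 0},
    {"fingers": 0,"delta_pos": [0.0228,-0.0335,0],"twist": 0},
    {"fingers": 0,"delta_pos": [0.0228,-0.0335,0],"twist": 0},
    {"fingers": 0,"delta_pos": [0.0228,-0.0335,0],"twist": 0},
    {"fingers": 0,"delta_pos": [0.0228,-0.0335,0],"twist": 0},
    {"fingers": 0.1,"delta_pos": [0.0228,-0.0335,0],"twist": 0},
    {"fingers": 0.1,"delta_pos": [0,0,0],"twist": 0},
  ],
)

```text
time_s: 1.77
position: [0.5429, 0.0062, 0.2146]
orientation: [0.996, 0.088, 0.001, -0.002]
ft_force: [0.3, 0.0, -0.2]
grip_width: 0.903
```

```bash
python3 - <<'E'
from station import env
from h import *
s=env.observe();m=env.camera_model('wrist');im=env.grab_frame('wrist')[:,:,::-1].copy();cv2.imwrite('pics/w1.png',im)
x=R.from_quat(s['orientation']).as_matrix()
print(s['time_s'],s['position'],x[:,0],x[:,2],s['grip_width'],m['eye']-s['position'])
np.save('m1.npy',m,allow_pickle=True)
b,g,r=[c.astype(int) for c in cv2.split(im)]
c=big((r-g>40)&(r-b>40));print(cv2.minAreaRect(c),cv2.approxPolyDP(c,6,True)[:,0])
for p in cv2.approxPolyDP(c,6,True)[:,0]: print(p,onz(m,p,.05),onz(m,p,.105))
E
```

```text
1.7667 [0.54285468 0.00620054 0.21458949] [0.9845092  0.17531523 0.00249093] [ 0.00167479  0.00480307 -0.99998706] 0.9026342071764218 [0.06623656 0.0114374  0.17006485]
((192.72132873535156, 153.43443298339844), (83.9266357421875, 57.1280517578125), 84.80557250976562) [[163 114]
 [182 193]
 [210 194]
 [196 189]
 [209 185]
 [203 183]
 [214 169]
 [217 179]
 [217 155]
 [222 167]
 [218 116]]
[163 114] [0.59269171 0.11245594 0.05      ] [0.59538695 0.09687273 0.105     ]
[182 193] [0.51337912 0.08329676 0.05      ] [0.52910928 0.07250582 0.105     ]
[210 194] [0.51762957 0.05320985 0.05      ] [0.53266117 0.04736365 0.105     ]
[196 189] [0.52048169 0.06891219 0.05      ] [0.53504456 0.06048533 0.105     ]
[209 185] [0.52734762 0.05568402 0.05      ] [0.54078207 0.0494312  0.105     ]
[203 183] [0.52839292 0.06235577 0.05      ] [0.54165558 0.05500645 0.105     ]
[214 169] [0.54556517 0.05288933 0.05      ] [0.5560056  0.04709581 0.105     ]
[217 179] [0.5353897 0.0481545 0.05     ] [0.54750245 0.04313914 0.105     ]
[217 155] [0.56088744 0.05192651 0.05      ] [0.56880967 0.04629123 0.105     ]
[222 167] [0.5491906  0.04482238 0.05      ] [0.55903519 0.04035465 0.105     ]
[218 116] [0.60058426 0.0567645  0.05      ] [0.60198237 0.0503341  0.105     ]
```

View pics/w1.png

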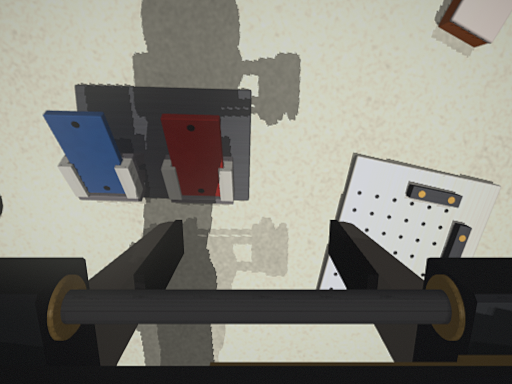

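Emit:
play_rows(
  rows=[
    {"fingers": 0.1,"delta_pos": [0.0154,-0.019,0],"twist": 1.2},
    {"fingers": 0.1,"delta_pos": [0.0154,-0.019,0],"twist": 0},
    {"fingers": 0.1,"delta_pos": [0.0154,-0.019,0],"twist": 0},
    {"fingers": 0.1,"delta_pos": [0,0,0.03],"twist": 0},
    {"fingers": 0.1,"delta_pos": [0,0,0.03],"twist": 0},
    {"fingers": 0.1,"delta_pos": [0,0,0.01],"twist": 0},
    {"fingers": 0.1,"delta_pos": [0,0,0],"twist": 0},
    {"fingers": 0.1,"delta_pos": [0,0,0],"twist": 0},
  ],
)

```text
time_s: 2.48
position: [0.5779, 0.0591, 0.1447]
orientation: [0.997, 0.071, -0.0, 0.0]
ft_force: [0.3, 0.4, 0.0]
grip_width: 0.896
```

```bash
python3 - <<'E'
from station import env
from h import *
s=env.observe();m=env.camera_model('wrist');im=env.grab_frame('wrist')[:,:,::-1].copy();cv2.imwrite('pics/w2.png',im)
x=R.from_quat(s['orientation']).as_matrix()
print(s['time_s'],s['position'],x[:,0],x[:,2],s['grip_width'])
hsv=cv2.cvtColor(im,cv2.COLOR_BGR2HSV)
mk=((hsv[...,0]<8)|(hsv[...,0]>172))&(hsv[...,1]>130)&(hsv[...,2]>30)
c=big(mk);ap=cv2.approxPolyDP(c,5,True)[:,0]
for p in ap: print(p,onz(m,p,.05),onz(m,p,.107))
print('grip pt proj',proj(m,[.5785,.0704,.093]))
E
```

```text
2.4833 [0.57789214 0.05909203 0.14471493] [ 9.89845179e-01  1.42147056e-01 -8.58276137e-04] [-7.98078974e-04 -4.80496340e-04 -9.99999566e-01] 0.8956212925080529
[273 181] [0.59179716 0.04657067 0.05      ] [0.60324039 0.05143876 0.107     ]
[202 181] [0.58324298 0.10627466 0.05      ] [0.59652957 0.09827693 0.107     ]
[219 260] [0.51269337 0.08364453 0.05      ] [0.54118294 0.08052345 0.107     ]
[265 261] [0.51761907 0.04226876 0.05      ] [0.54504718 0.04806388 0.107     ]
grip pt proj [240.87983644 206.4285082 ]
```

View pics/w2.png

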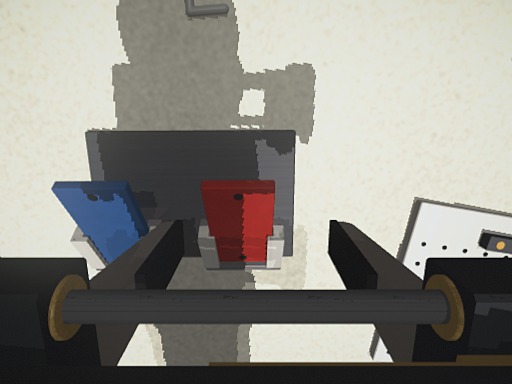

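Emit:
play_rows(
  rows=[
    {"fingers": 0.1,"delta_pos": [0.0024,-0.0127,0],"twist": 0},
    {"fingers": 0.1,"delta_pos": [0,0,0.025],"twist": 0},
    {"fingers": 0.1,"delta_pos": [0,0,0.025],"twist": 0},
    {"fingers": 0.1,"delta_pos": [0,0,0.0147],"twist": 0},
    {"fingers": 0.1,"delta_pos": [0,0,0],"twist": 0},
    {"fingers": 0.1,"delta_pos": [0,0,0],"twist": 0},
  ],
)

```text
time_s: 3.03
position: [0.579, 0.074, 0.0807]
orientation: [0.997, 0.072, 0.0, -0.0]
ft_force: [0.1, -0.2, 1.1]
grip_width: 0.903
```

```bash
python3 - <<'E'
from station import env
from h import *
s=env.observe();m=env.camera_model('wrist');im=env.grab_frame('wrist')[:,:,::-1].copy();cv2.imwrite('pics/w3.png',im)
print(s['position'],s['ft_force'],s['grip_width'])
E
```

```text
[0.57897851 0.07397425 0.0807026 ] [ 0.1027458  -0.20648592  1.14473171] 0.9029727114494774
```

View pics/w3.png

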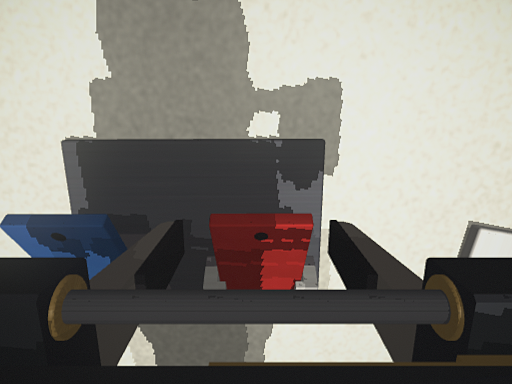

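Emit:
play_rows(
  rows=[
    {"fingers": 0.4,"delta_pos": [0,0.002,0],"twist": 0},
    {"fingers": 0.6,"delta_pos": [0,0,0],"twist": 0},
    {"fingers": 0.6,"delta_pos": [0,0,0],"twist": 0},
    {"fingers": 0.6,"delta_pos": [0,0,0],"twist": 0},
    {"fingers": 0.6,"delta_pos": [0,0,0],"twist": 0},
  ],
  squeeze=12,
)

```text
time_s: 3.5
position: [0.5791, 0.0711, 0.0803]
orientation: [0.997, 0.072, 0.0, 0.0]
ft_force: [-1.0, -0.4, -0.1]
grip_width: 0.562
```

Emit:
play_rows(
  rows=[
    {"fingers": 0.6,"delta_pos": [0,0,0],"twist": 0},
    {"fingers": 0.6,"delta_pos": [0,0,0],"twist": 0},
    {"fingers": 0.6,"delta_pos": [0.0041,0,-0.0029],"twist": 0},
    {"fingers": 0.6,"delta_pos": [0.0041,0,-0.0029],"twist": 0},
    {"fingers": 0.6,"delta_pos": [0,0,0],"twist": 0},
  ],
)

```text
time_s: 3.92
position: [0.5873, 0.0723, 0.086]
orientation: [0.997, 0.072, -0.0, 0.0]
ft_force: [-1.4, 0.1, 4.0]
grip_width: 0.543
```

Emit:
play_rows(
  rows=[
    {"fingers": 0.6,"delta_pos": [0.0057,0,-0.004],"twist": 0},
    {"fingers": 0.6,"delta_pos": [0.0057,0,-0.004],"twist": 0},
    {"fingers": 0.6,"delta_pos": [0.0057,0,-0.004],"twist": 0},
    {"fingers": 0.6,"delta_pos": [0.0057,0,-0.004],"twist": 0},
    {"fingers": 0.6,"delta_pos": [0.0057,0,-0.004],"twist": 0},
    {"fingers": 0.6,"delta_pos": [0.0057,0,-0.004],"twist": 0},
    {"fingers": 0.6,"delta_pos": [0.0057,0,-0.004],"twist": 0},
    {"fingers": 0.6,"delta_pos": [0.0057,0,-0.004],"twist": 0},
    {"fingers": 0.6,"delta_pos": [0.0057,0,-0.004],"twist": 0},
    {"fingers": 0.6,"delta_pos": [0,0,0],"twist": 0},
  ],
)

```text
time_s: 4.75
position: [0.6398, 0.08, 0.1229]
orientation: [0.997, 0.072, 0.002, -0.0]
ft_force: [0.8, -0.9, 0.8]
grip_width: 0.54
```

```bash
python3 - <<'E'
from station import env
from h import *
s=env.observe();m=env.camera_model('wrist');im=env.grab_frame('wrist')[:,:,::-1].copy()
b=env.grab_frame('scene')[:,:,::-1][140:230,220:370];b=cv2.resize(b,(512,307))
cv2.imwrite('pics/w4.png',np.vstack([im[130:],b]))
print(s['position'],s['ft_force'],s['grip_width'])
E
```

```text
[0.63977419 0.08000992 0.12287265] [ 0.78587917 -0.86834169  0.83382593] 0.5402912842553181
```

View pics/w4.png

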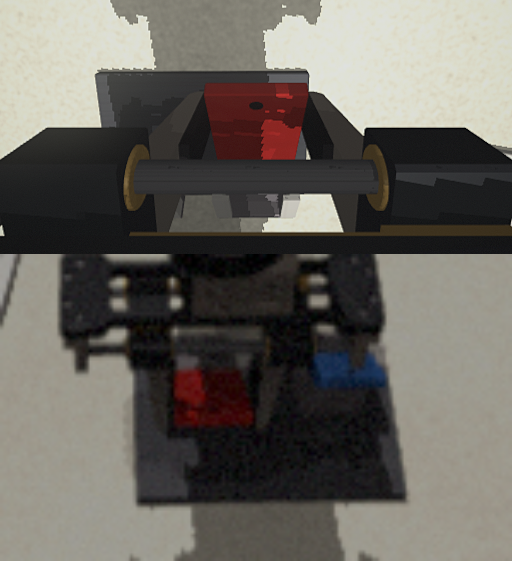

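Emit:
play_rows(
  rows=[
    {"fingers": 0.6,"delta_pos": [0,0,-0.02],"twist": 0},
    {"fingers": 0.6,"delta_pos": [0,0,-0.02],"twist": 0},
    {"fingers": 0.6,"delta_pos": [0,0,-0.02],"twist": 2.5},
    {"fingers": 0.6,"delta_pos": [0,0,-0.02],"twist": 2.5},
    {"fingers": 0.6,"delta_pos": [0,0,0],"twist": 2.5},
    {"fingers": 0.6,"delta_pos": [0,0,0],"twist": 2.5},
    {"fingers": 0.6,"delta_pos": [-0.0145,0.0268,0],"twist": 0},
    {"fingers": 0.6,"delta_pos": [-0.0145,0.0268,0],"twist": 0},
    {"fingers": 0.6,"delta_pos": [-0.0145,0.0268,0],"twist": 0},
    {"fingers": 0.6,"delta_pos": [-0.0145,0.0268,0],"twist": 0},
  ],
)

```text
time_s: 5.68
position: [0.5755, -0.0267, 0.2013]
orientation: [1.0, -0.015, 0.0, 0.0]
ft_force: [-0.1, 0.3, -1.5]
grip_width: 0.543
```

Emit:
play_rows(
  rows=[
    {"fingers": 0.6,"delta_pos": [-0.0145,0.0268,0],"twist": 0},
    {"fingers": 0.6,"delta_pos": [-0.0145,0.0268,0],"twist": 0},
    {"fingers": 0.6,"delta_pos": [-0.0145,0.0268,0],"twist": 0},
    {"fingers": 0.6,"delta_pos": [-0.0145,0.0268,0],"twist": 0},
    {"fingers": 0.6,"delta_pos": [-0.0145,0.0268,0],"twist": 0},
    {"fingers": 0.6,"delta_pos": [-0.0145,0.0268,0],"twist": 0},
    {"fingers": 0.6,"delta_pos": [0,0,0.04],"twist": 0},
    {"fingers": 0.6,"delta_pos": [0,0,0.04],"twist": 0},
    {"fingers": 0.6,"delta_pos": [0,0,0],"twist": 0},
    {"fingers": 0.6,"delta_pos": [0,0,0],"twist": 0},
  ],
)

```text
time_s: 6.52
position: [0.4831, -0.1831, 0.1204]
orientation: [1.0, -0.015, -0.002, -0.001]
ft_force: [-0.4, 0.2, -1.2]
grip_width: 0.543
```

```bash
python3 - <<'E'
from station import env
from h import *
s=env.observe();m=env.camera_model('wrist');im=env.grab_frame('wrist')[:,:,::-1].copy();cv2.imwrite('pics/w5.png',im)
x=R.from_quat(s['orientation']).as_matrix();print(s['time_s'],s['position'],x[:,0],s['ft_force'],s['grip_width'])
from math import radians,cos,sin
a=radians(-1.7);M=lambda X,Y:np.array([.487+X*cos(a)-Y*sin(a),-.193+X*sin(a)+Y*cos(a)])
for n,X,Y,z in [('endL',.06,.02,.024),('endR',.06,-.04,.024),('sideT',.04,-.05,.024),('c++',.095,.09,.012),('c+-',.095,-.09,.012)]: print(n,proj(m,[*M(X,Y),z]))
E
```

```text
6.5167 [ 0.48312851 -0.18310308  0.12043653] [ 0.9995345  -0.03020651 -0.00428372] [-0.35135355  0.22886507 -1.19381802] 0.5432114036868847
endL [243.66648182 117.40088072]
endR [317.39628009 117.350501  ]
sideT [328.32226571 142.13419413]
c++ [158.82927155  73.55868172]
c+- [377.4603705   73.36174418]
```

View pics/w5.png

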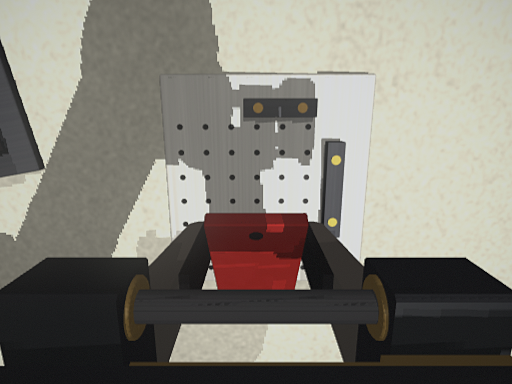

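Emit:
play_rows(
  rows=[
    {"fingers": 0.6,"delta_pos": [0,0,0.03],"twist": 0},
    {"fingers": 0.6,"delta_pos": [0,0,0.03],"twist": 0},
    {"fingers": 0.6,"delta_pos": [0,0,0.01],"twist": 0},
    {"fingers": 0.6,"delta_pos": [0,0,0.002],"twist": 0},
    {"fingers": 0.6,"delta_pos": [0,0,0.003],"twist": 0},
    {"fingers": 0.6,"delta_pos": [0,0,0.003],"twist": 0},
    {"fingers": 0.6,"delta_pos": [0,0,0.003],"twist": 0},
  ],
  squeeze=4,
)

```text
time_s: 7.15
position: [0.4869, -0.1843, 0.0426]
orientation: [1.0, -0.015, 0.002, 0.001]
ft_force: [1.6, 0.2, 1.0]
grip_width: 0.543
```

Emit:
play_rows(
  rows=[
    {"fingers": 0.6,"delta_pos": [0,0,0.003],"twist": 0},
    {"fingers": 0.6,"delta_pos": [0,0,0.003],"twist": 0},
    {"fingers": 0.6,"delta_pos": [0,0,0.003],"twist": 0},
  ],
)

```text
time_s: 7.4
position: [0.4848, -0.184, 0.0319]
orientation: [1.0, -0.015, 0.0, 0.0]
ft_force: [1.2, -0.1, 0.1]
grip_width: 0.54
```

Emit:
play_rows(
  rows=[
    {"fingers": 0.6,"delta_pos": [0,0,0.003],"twist": 0},
    {"fingers": 0.6,"delta_pos": [0,0,0.003],"twist": 0},
    {"fingers": 0.6,"delta_pos": [0,0,0.003],"twist": 0},
    {"fingers": 0.6,"delta_pos": [0,0,0.003],"twist": 0},
    {"fingers": 0.6,"delta_pos": [0,0,0.003],"twist": 0},
    {"fingers": 0.6,"delta_pos": [0,0,0],"twist": 0},
  ],
)

```text
time_s: 7.9
position: [0.484, -0.1836, 0.0159]
orientation: [1.0, -0.015, -0.001, -0.0]
ft_force: [1.6, -0.3, -1.2]
grip_width: 0.544
```

```bash
python3 - <<'E'
from station import env
from h import *
s=env.observe();im=env.grab_frame('wrist')[:,:,::-1].copy();cv2.imwrite('pics/w6.png',im)
print(s['time_s'],s['position'],s['ft_force'],s['grip_width'])
E
```

```text
7.9 [ 0.48398205 -0.18361237  0.01588883] [ 1.55120462 -0.29472026 -1.16825463] 0.5443110257147084
```

View pics/w6.png

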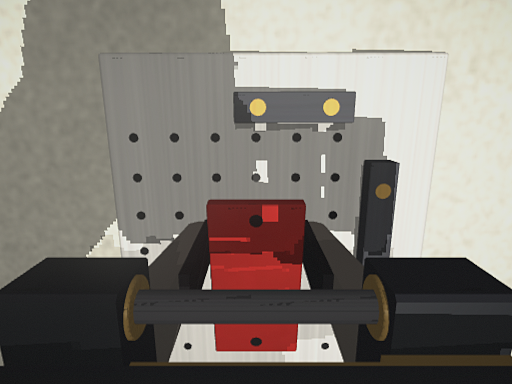

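Emit:
play_rows(
  rows=[
    {"fingers": 0.38,"delta_pos": [0,0,0],"twist": 0},
    {"fingers": 0.32,"delta_pos": [0,0,0],"twist": 0},
    {"fingers": 0.32,"delta_pos": [0,0,0],"twist": 0},
    {"fingers": 0.32,"delta_pos": [0,0,0],"twist": 0},
    {"fingers": 0.32,"delta_pos": [0,0,-0.02],"twist": 0},
    {"fingers": 0.32,"delta_pos": [0,0,-0.03],"twist": 0},
    {"fingers": 0.6,"delta_pos": [0,0,-0.03],"twist": 0},
    {"fingers": 1,"delta_pos": [-0.01,-0.02,-0.02],"twist": 0},
    {"fingers": 1,"delta_pos": [-0.02,-0.03,0],"twist": 0},
    {"fingers": 1,"delta_pos": [0,0,0],"twist": 0},
  ],
)

```text
time_s: 8.78
position: [0.4537, -0.1283, 0.1177]
orientation: [1.0, -0.013, -0.0, -0.001]
ft_force: [-0.6, -0.3, -1.0]
grip_width: 0.414
```

```bash
cat > look.py <<'E'
from station import env
from h import *
import sys
from math import radians,cos,sin,degrees
s=env.observe();m=env.camera_model('wrist');im=env.grab_frame('wrist')[:,:,::-1].copy();cv2.imwrite(sys.argv[1],im)
x=R.from_quat(s['orientation']).as_matrix();print(s['time_s'],s['position'],x[:,0],s['ft_force'],s['grip_width'])
hsv=cv2.cvtColor(im,cv2.COLOR_BGR2HSV)
mk=((hsv[...,0]<8)|(hsv[...,0]>172))&(hsv[...,1]>130)&(hsv[...,2]>30)
P=np.array([onz(m,p[0],.020)[:2] for p in big(mk)])*1000
c,sz,a=cv2.minAreaRect(P.astype(np.float32));print('red',c,sz,a)
b=radians(-1.7);d=np.array(c)-[487,-193];print('in bed',d[0]*cos(b)+d[1]*sin(b),-d[0]*sin(b)+d[1]*cos(b))
for n,X,Y in [('endL',60,20),('endR',60,-40),('sideT',40,-50)]: print(n,proj(m,np.array([487+X*cos(b)-Y*sin(b),-193+X*sin(b)+Y*cos(b),24])/1000))
E
python3 look.py pics/w7.png
```

```text
8.7833 [ 0.45371072 -0.12825309  0.11769284] [ 9.99674602e-01 -2.54928767e-02 -8.95924217e-04] [-0.55998764 -0.2821526  -0.9619241 ] 0.4138173834727608
red (460.70166015625, -182.38682556152344) (49.2696533203125, 98.67420959472656) 88.19374084472656
in bed -26.60161791900048 9.828330188308373
endL [312.63584363  77.3437491 ]
endR [389.30007829  77.65742084]
sideT [399.17003368 104.2334909 ]
```

View pics/w7.png

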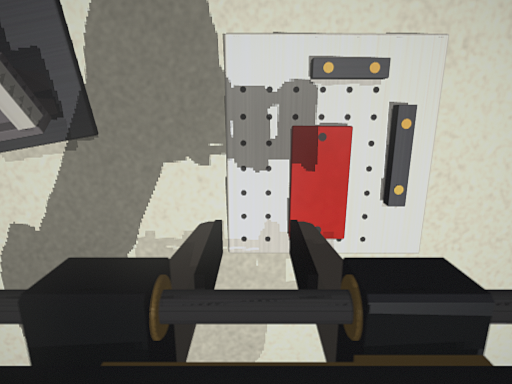

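Emit:
play_rows(
  rows=[
    {"fingers": 1,"delta_pos": [0.0085,0.001,0],"twist": 0},
    {"fingers": 1,"delta_pos": [0,0,0.03],"twist": 0},
    {"fingers": 1,"delta_pos": [0,0,0.03],"twist": 0},
    {"fingers": 1,"delta_pos": [0,0,0.025],"twist": 0},
    {"fingers": 1,"delta_pos": [0,0,0.01],"twist": 0},
    {"fingers": 1,"delta_pos": [0,0,0.005],"twist": 0},
    {"fingers": 1,"delta_pos": [0,0,0],"twist": 0},
    {"fingers": 1,"delta_pos": [0,0,0],"twist": 0},
  ],
  squeeze=10,
)

```text
time_s: 9.5
position: [0.4655, -0.1346, 0.0172]
orientation: [1.0, -0.015, 0.0, 0.0]
ft_force: [0.0, 0.0, 0.9]
grip_width: 0.005
```

Emit:
play_rows(
  rows=[
    {"fingers": 1,"delta_pos": [-0.003,0,0.0022],"twist": 0},
    {"fingers": 1,"delta_pos": [0,0.003,0],"twist": 0},
    {"fingers": 1,"delta_pos": [0,0.003,0],"twist": 0},
    {"fingers": 1,"delta_pos": [0,0.003,0],"twist": 0},
    {"fingers": 1,"delta_pos": [0,0.003,0],"twist": 0},
    {"fingers": 1,"delta_pos": [0,0.003,0],"twist": 0},
    {"fingers": 1,"delta_pos": [0,0.003,0],"twist": 0},
    {"fingers": 1,"delta_pos": [0,0.003,0],"twist": 0},
    {"fingers": 1,"delta_pos": [0,0.003,0],"twist": 0},
    {"fingers": 1,"delta_pos": [0,0.003,0],"twist": 0},
  ],
)

```text
time_s: 10.33
position: [0.4611, -0.1609, 0.0147]
orientation: [1.0, -0.015, 0.0, -0.0]
ft_force: [0.3, 3.6, 4.1]
grip_width: 0.004
```

```bash
python3 look.py pics/w8.png; python3 - <<'E'
from h import *
from station import env
m=env.camera_model('wrist');im=cv2.imread('pics/w8.png');hsv=cv2.cvtColor(im,cv2.COLOR_BGR2HSV)
mk=((hsv[...,0]<8)|(hsv[...,0]>172))&(hsv[...,1]>130)&(hsv[...,2]>30)
for p in cv2.approxPolyDP(big(mk),4,True)[:,0]:
    q=onz(m,p,.02)*1000;d=q[:2]-[487,-193];print(p,d[0]-.0297*d[1],.0297*d[0]+d[1])
E
```

```text
10.3333 [ 0.46108128 -0.16091272  0.01465581] [ 9.99547309e-01 -3.00826981e-02  4.57303396e-04] [0.34692198 3.59415563 4.12287527] 0.003929784388660865
red (479.5831298828125, -198.66885375976562) (49.713626861572266, 60.409610748291016) 88.27054595947266
in bed -7.245432057539572 -5.88638935039262
endL [280.08927951  71.67170924]
endR [406.39205217  71.59801917]
sideT [422.13322074 114.93982409]
[282 149] 22.877895995017656 17.085735899026993
[279 224] -17.961889546986477 17.966334928885125
[295 257] -37.55088319640719 8.661896363717085
[366 257] -37.617010456278024 -31.21583123729187
[375 150] 22.292949655016347 -30.914097523597494
```

Emit:
play_rows(
  rows=[
    {"fingers": 1,"delta_pos": [0,0.002,-0.001],"twist": 0},
    {"fingers": 1,"delta_pos": [0,0.003,0],"twist": 0},
    {"fingers": 1,"delta_pos": [0,0.003,0],"twist": 0},
    {"fingers": 1,"delta_pos": [0,0.003,0],"twist": 0},
    {"fingers": 1,"delta_pos": [0,0.003,0],"twist": 0},
  ],
)

```text
time_s: 10.8
position: [0.4601, -0.1755, 0.0153]
orientation: [1.0, -0.015, -0.0, 0.0]
ft_force: [0.3, 1.5, 0.1]
grip_width: 0.002
```

Emit:
play_rows(
  rows=[
    {"fingers": 1,"delta_pos": [0,0.0015,0],"twist": 0},
    {"fingers": 1,"delta_pos": [0,0.0015,0],"twist": 0},
  ],
)

```text
time_s: 10.97
position: [0.4601, -0.1784, 0.0154]
orientation: [1.0, -0.015, -0.0, 0.0]
ft_force: [0.6, 1.1, -0.2]
grip_width: 0.006
```

Emit:
play_rows(
  rows=[
    {"fingers": 1,"delta_pos": [0,0.0015,0],"twist": 0},
  ],
)

```text
time_s: 11.05
position: [0.46, -0.1795, 0.0154]
orientation: [1.0, -0.015, -0.0, -0.0]
ft_force: [0.1, 5.2, 1.1]
grip_width: 0.007
```

Emit:
play_rows(
  rows=[
    {"fingers": 1,"delta_pos": [0,0.001,0],"twist": 0},
    {"fingers": 1,"delta_pos": [0,0,0],"twist": 0},
  ],
)

```text
time_s: 11.22
position: [0.4601, -0.1795, 0.0153]
orientation: [1.0, -0.015, -0.0, -0.001]
ft_force: [-0.6, 3.2, 0.3]
grip_width: 0.005
```

Emit:
play_rows(
  rows=[
    {"fingers": 1,"delta_pos": [0,0.0015,0],"twist": 0},
    {"fingers": 1,"delta_pos": [0,0,0],"twist": 0},
  ],
)

```text
time_s: 11.38
position: [0.46, -0.1797, 0.0153]
orientation: [1.0, -0.014, -0.0, -0.001]
ft_force: [0.1, 7.8, 1.6]
grip_width: 0.006
```

```bash
python3 look.py pics/w9.png
```

```text
11.3833 [ 0.46003236 -0.17968544  0.01531078] [ 9.99582870e-01 -2.88658534e-02 -9.21364581e-04] [0.08312985 7.81681993 1.57539499] 0.00636280348383106
red (478.7193298339844, -216.84120178222656) (49.52134704589844, 61.153961181640625) 88.40167236328125
in bed -7.569746601483424 -24.07636470085371
endL [240.69998797  70.85179655]
endR [366.68794816  70.90089075]
sideT [383.56863838 114.1894212 ]
```

Emit:
play_rows(
  rows=[
    {"fingers": 1,"delta_pos": [0,-0.008,0],"twist": 0},
    {"fingers": 1,"delta_pos": [0,-0.01,-0.015],"twist": 0},
    {"fingers": 1,"delta_pos": [0,0,-0.03],"twist": 0},
    {"fingers": 1,"delta_pos": [-0.025,0.0175,-0.01],"twist": 0},
    {"fingers": 1,"delta_pos": [-0.026,0.0175,0],"twist": 0},
    {"fingers": 1,"delta_pos": [-0.026,0.0175,0],"twist": 0},
    {"fingers": 1,"delta_pos": [0,0,0],"twist": 0},
    {"fingers": 1,"delta_pos": [0,0,0],"twist": 0},
  ],
)

```text
time_s: 12.1
position: [0.3809, -0.2157, 0.0708]
orientation: [1.0, -0.017, 0.0, 0.001]
ft_force: [0.8, 0.3, 0.2]
grip_width: 0.006
```

```bash
python3 look.py pics/w10.png
```

```text
12.1 [ 0.38094057 -0.21570064  0.0707627 ] [ 9.99411505e-01 -3.43021909e-02  6.28931607e-05] [0.83115516 0.27510491 0.2498955 ] 0.0061096298540738855
red (459.17608642578125, -216.79022216796875) (49.492733001708984, 98.47622680664062) 88.32677459716797
in bed -27.10590062254595 -24.605182153919714
endL [176.62773672 -57.91549857]
endR [278.94918882 -58.40310251]
sideT [295.13831781 -19.85941359]
```

View pics/w10.png

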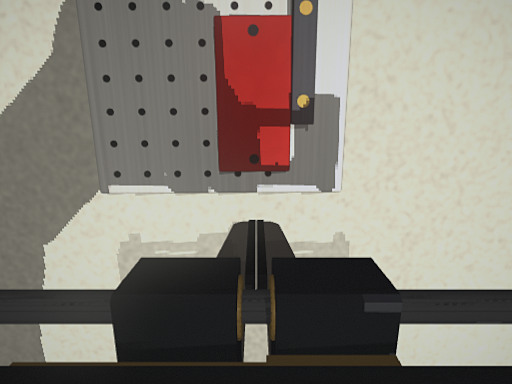

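Emit:
play_rows(
  rows=[
    {"fingers": 1,"delta_pos": [0,0,0.03],"twist": 0},
    {"fingers": 1,"delta_pos": [0,0,0.02],"twist": 0},
    {"fingers": 1,"delta_pos": [0,0,0.005],"twist": 0},
    {"fingers": 1,"delta_pos": [0.004,0,0],"twist": 0},
    {"fingers": 1,"delta_pos": [0.004,0,0],"twist": 0},
    {"fingers": 1,"delta_pos": [0.004,0,0],"twist": 0},
    {"fingers": 1,"delta_pos": [0.003,0,0],"twist": 0},
    {"fingers": 1,"delta_pos": [0.003,0,0],"twist": 0},
    {"fingers": 1,"delta_pos": [0.003,0,0],"twist": 0},
    {"fingers": 1,"delta_pos": [0.003,0,0],"twist": 0},
  ],
)

```text
time_s: 12.98
position: [0.4059, -0.215, 0.0158]
orientation: [1.0, -0.015, -0.0, 0.0]
ft_force: [-1.6, 0.7, 2.8]
grip_width: 0.008
```

Emit:
play_rows(
  rows=[
    {"fingers": 1,"delta_pos": [0.003,0,0],"twist": 0},
    {"fingers": 1,"delta_pos": [0.003,0,0],"twist": 0},
    {"fingers": 1,"delta_pos": [0.003,0,0],"twist": 0},
    {"fingers": 1,"delta_pos": [0.003,0,0],"twist": 0},
    {"fingers": 1,"delta_pos": [0.003,0,0],"twist": 0},
  ],
)

```text
time_s: 13.4
position: [0.4213, -0.2154, 0.0155]
orientation: [1.0, -0.015, -0.0, -0.0]
ft_force: [-2.8, 0.1, 2.2]
grip_width: 0.005
```

```bash
python3 look.py pics/w11.png; python3 - <<'E'
from h import *
from station import env
m=env.camera_model('wrist');im=cv2.imread('pics/w11.png');hsv=cv2.cvtColor(im,cv2.COLOR_BGR2HSV)
mk=((hsv[...,0]<8)|(hsv[...,0]>172))&(hsv[...,1]>130)&(hsv[...,2]>30)
for p in cv2.approxPolyDP(big(mk),4,True)[:,0]:
    q=onz(m,p,.02)*1000;d=q[:2]-[487,-193];print(p,d[0]-.0297*d[1],.0297*d[0]+d[1])
E
```

```text
13.4 [ 0.42126664 -0.2153621   0.01546524] [ 9.99531787e-01 -3.05962416e-02 -2.78469936e-04] [-2.83457371  0.08047568  2.23630881] 0.004569162272930444
red (480.7936096191406, -217.37289428710938) (49.38539123535156, 98.33251953125) 88.45250701904297
in bed -5.480606469956099 -24.54628709625364
endL [157.29630248 -18.54790173]
endR [291.15855659 -18.70734178]
sideT [311.6142404   30.10880671]
[206  24] 44.677940714188566 -0.5293447875272503
[212 220] -53.072794668322956 -0.054818759201341605
[300 220] -53.11366089306271 -48.28264279355285
[308  26] 43.78215818475116 -48.89163763301153
```

Blank centre at bed x ≈ -5, so about 15 mm remain.

Emit:
play_rows(
  rows=[
    {"fingers": 1,"delta_pos": [0.003,0,0],"twist": 0},
    {"fingers": 1,"delta_pos": [0.003,0,0],"twist": 0},
    {"fingers": 1,"delta_pos": [0.003,0,0],"twist": 0},
    {"fingers": 1,"delta_pos": [0.003,0,0],"twist": 0},
  ],
)

```text
time_s: 13.78
position: [0.4338, -0.2157, 0.0155]
orientation: [1.0, -0.015, 0.0, 0.0]
ft_force: [-1.8, 0.1, -0.6]
grip_width: 0.004
```

Emit:
play_rows(
  rows=[
    {"fingers": 1,"delta_pos": [0.0015,0,0],"twist": 0},
    {"fingers": 1,"delta_pos": [0.001,0,0],"twist": 0},
    {"fingers": 1,"delta_pos": [0,0,0],"twist": 0},
  ],
)

```text
time_s: 14.03
position: [0.4359, -0.2158, 0.0155]
orientation: [1.0, -0.015, 0.0, 0.0]
ft_force: [-0.4, -0.1, -0.0]
grip_width: -0.001
```

Emit:
play_rows(
  rows=[
    {"fingers": 1,"delta_pos": [0.0015,0,0],"twist": 0},
    {"fingers": 1,"delta_pos": [0,0,0],"twist": 0},
  ],
)

```text
time_s: 14.2
position: [0.4367, -0.2158, 0.0154]
orientation: [1.0, -0.015, -0.001, -0.0]
ft_force: [-2.6, 0.6, 1.4]
grip_width: 0.006
```

Emit:
play_rows(
  rows=[
    {"fingers": 1,"delta_pos": [0.0015,0,0],"twist": 0},
    {"fingers": 1,"delta_pos": [0,0,0],"twist": 0},
  ],
)

```text
time_s: 14.37
position: [0.4367, -0.2158, 0.0153]
orientation: [1.0, -0.016, -0.002, -0.0]
ft_force: [-5.8, 0.3, 5.5]
grip_width: 0.006
```

Emit:
play_rows(
  rows=[
    {"fingers": 1,"delta_pos": [0.0015,0,0],"twist": 0},
    {"fingers": 1,"delta_pos": [0,0,0],"twist": 0},
  ],
)

```text
time_s: 14.53
position: [0.4368, -0.2158, 0.0152]
orientation: [1.0, -0.016, -0.003, -0.0]
ft_force: [-9.6, 0.9, 7.9]
grip_width: 0.003
```

Emit:
play_rows(
  rows=[
    {"fingers": 1,"delta_pos": [-0.006,0,0],"twist": 0},
    {"fingers": 1,"delta_pos": [-0.008,0,-0.005],"twist": 0},
    {"fingers": 1,"delta_pos": [0,0,-0.025],"twist": 0},
    {"fingers": 1,"delta_pos": [0,-0.02,-0.025],"twist": 0},
    {"fingers": 1,"delta_pos": [0.024,-0.0175,0],"twist": 0},
    {"fingers": 1,"delta_pos": [0.024,-0.015,0],"twist": 0},
    {"fingers": 1,"delta_pos": [0.023,0,0],"twist": 0},
    {"fingers": 1,"delta_pos": [0,0,0.03],"twist": 0},
    {"fingers": 1,"delta_pos": [0,0,0],"twist": 0},
    {"fingers": 1,"delta_pos": [0,0,0],"twist": 0},
  ],
)

```text
time_s: 15.37
position: [0.4975, -0.1648, 0.0397]
orientation: [1.0, -0.015, -0.001, -0.0]
ft_force: [-0.8, 0.1, 1.1]
grip_width: 0.005
```

Emit:
play_rows(
  rows=[
    {"fingers": 1,"delta_pos": [0,0,0.02],"twist": 0},
    {"fingers": 1,"delta_pos": [0,0,0.0042],"twist": 0},
    {"fingers": 1,"delta_pos": [0,0,0],"twist": 0},
    {"fingers": 1,"delta_pos": [0,0.004,0],"twist": 0},
    {"fingers": 1,"delta_pos": [0,0.004,0],"twist": 0},
    {"fingers": 1,"delta_pos": [0,0.004,0],"twist": 0},
    {"fingers": 1,"delta_pos": [0,0.002,0],"twist": 0},
    {"fingers": 1,"delta_pos": [0,0.001,0],"twist": 0},
  ],
)

```text
time_s: 16.03
position: [0.4984, -0.1811, 0.0168]
orientation: [1.0, -0.016, 0.0, 0.0]
ft_force: [-0.6, -0.7, -0.1]
grip_width: 0.004
```

Emit:
play_rows(
  rows=[
    {"fingers": 1,"delta_pos": [0,0.0015,0],"twist": 0},
    {"fingers": 1,"delta_pos": [0,0,0],"twist": 0},
  ],
)

```text
time_s: 16.2
position: [0.4983, -0.1814, 0.0165]
orientation: [1.0, -0.015, 0.0, -0.0]
ft_force: [-0.6, 1.7, 1.4]
grip_width: 0.006
```

Emit:
play_rows(
  rows=[
    {"fingers": 1,"delta_pos": [0,0.0015,0],"twist": 0},
    {"fingers": 1,"delta_pos": [0,0,0],"twist": 0},
  ],
)

```text
time_s: 16.37
position: [0.4983, -0.1817, 0.0164]
orientation: [1.0, -0.015, -0.0, -0.001]
ft_force: [0.6, 3.8, 3.5]
grip_width: 0.007
```

Emit:
play_rows(
  rows=[
    {"fingers": 1,"delta_pos": [0,0.002,0],"twist": 0},
    {"fingers": 1,"delta_pos": [0,0,0],"twist": 0},
  ],
)

```text
time_s: 16.53
position: [0.4983, -0.182, 0.0163]
orientation: [1.0, -0.014, -0.0, -0.002]
ft_force: [-0.4, 9.1, 5.8]
grip_width: 0.004
```

Emit:
play_rows(
  rows=[
    {"fingers": 1,"delta_pos": [0,-0.008,0],"twist": 0},
    {"fingers": 1,"delta_pos": [0,-0.01,-0.01],"twist": 0},
    {"fingers": 1,"delta_pos": [0,0,-0.04],"twist": 0},
    {"fingers": 1,"delta_pos": [-0.03,0,-0.04],"twist": 0},
    {"fingers": 1,"delta_pos": [-0.03,0.02,-0.01],"twist": 0},
    {"fingers": 1,"delta_pos": [-0.03,0.02,0],"twist": 0},
    {"fingers": 1,"delta_pos": [0,0,0],"twist": 0},
    {"fingers": 1,"delta_pos": [0,0,0],"twist": 0},
  ],
)

```text
time_s: 17.2
position: [0.4112, -0.2059, 0.1106]
orientation: [1.0, -0.017, 0.0, 0.001]
ft_force: [0.5, 0.7, 0.6]
grip_width: 0.003
```

```bash
python3 look.py pics/w12.png; python3 - <<'E'
import cv2;im=cv2.imread('pics/w12.png')[0:300,100:450]
cv2.imwrite('pics/w12c.png',cv2.resize(im,None,fx=2,fy=2,interpolation=cv2.INTER_CUBIC))
E
```

```text
17.2 [ 0.41115884 -0.20588915  0.11057725] [ 9.99419207e-01 -3.40710815e-02  6.39985040e-04] [0.49719191 0.70688377 0.57594927] 0.0034428997309804317
red (496.92401123046875, -217.48617553710938) (49.24897384643555, 98.27071380615234) 88.43395233154297
in bed 10.646056137545294 -24.180990055265266
endL [206.99866982  18.21150135]
endR [289.07753971  17.83514783]
sideT [301.91978306  47.34982818]
```

View pics/w12c.png

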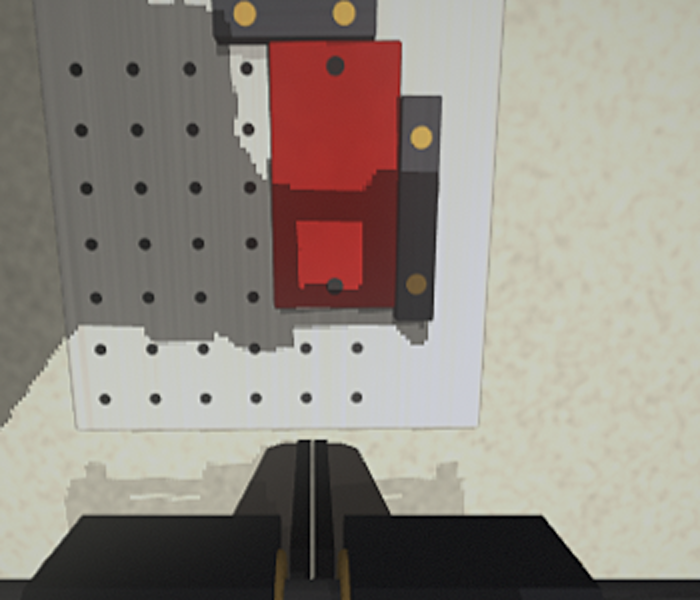

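```bash
python3 -c "
from station import env
print(env.hand_in())"
```

```text
the job is handed in; nothing more can be done
None
```

The red blank is lying flat on the marking bed, against both stops, and I have handed the job in (the hand-in gives no verdict).

**What I did:** I gripped the blank by its long edges and slid it about 75 mm up its groove until it was free. I laid it flat on the bed 25–35 mm clear of both stops and let go. With the fingers shut I pushed it to the side stop, then to the end stop, and gave the side a last nudge. Each push ended with the blank no longer moving and 8–10 N on the wrist.

**Last checks:** The final wrist picture puts the blank's centre at bed (10.6, -24.2) mm; fully home is (10, -25) mm. It lies about 0.1° off the bed's axis. These differences are within the camera's 2 mm calibration. In the picture no gap shows at either stop.

The gripper ended about 0.1 m up and touching nothing, at 17.2 s of the 61 s allowed. I did not touch the blue blank or the loose things on purpose, but I took no final picture of them.

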